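Fit the star wheel on the matchbox feed head

ROBOT

A 7-joint arm with a two-finger parallel gripper is mounted at the origin on the work surface. World frame = base frame: x ahead of the robot, y to its left, z up, the work surface at z = 0. Lengths are in m, angles in rad, forces in N, time in s.
With the tool pointing down it reaches from about 0.425 to 0.925 m from the base axis. Payload 6.8 kg.
Tool frame: the origin (TCP) lies at the very end of the fingers, on their centre line; the grasp point (between the pads) lies 19 mm behind it; y points along the fingers, x is the direction in which the jaws open and shut, and the axes are right-handed (so a half turn about y gives the same grasp; the last joint's range is limited). The gripper opens to 85 mm and grips with 20 to 120 N. Pads are 22 mm wide; open, the fingers measure 114 mm over their backs; the gripper's body (76 mm by 85 mm) begins 54 mm behind the grasp point. The pads swing forward as they close: fully open they stand 13 mm farther back than shut.
Start: joints at [-1.219, 0.477, 0.022, 1.555, -0.011, 1.109, -0.083], TCP at [0.3, 0.605, 0.192] pointing down, gripper open.
Joint ranges: [-2.96, 2.96], [-0.34, 2.1], [-1.41, 1.46], [0.24, 2.44], [-1.37, 4.51], [0.17, 1.92], [-2.96, 2.96]. Speed limits (rad/s): [2.39, 2.39, 3.14, 3.14, 3.14, 3.14, 3.14].

INTERFACE

Orientations are given as a rotation vector (axis times angle).
In Python, from bench import r, imaging gives the robot as it stands.
- The arm moves only by the shell command python3 -m jog 'ROWS' [FORCE]. ROWS is text: rows parted by semicolons, each of 7 numbers parted by spaces: the turn, a rotation vector about the tool's x, y, z in degrees, then the shift along the tool's x, y, z in mm, then the opening, from 0 (shut) to 1 (fully open). A call has exactly 5 rows; each row shifts and turns the commanded pose from where the row before left it, along the tool's axes as they then stand; what a row does not reach is not made up. A row lasts 1/12 s, in which the tool goes at most 41.7 mm and 7.16 degrees, less where a joint would pass 70% of its speed; a pose out of reach is approached as far as the arm can. A call with a gripper value outside its range is refused whole. The fingers move at their own pace and stop on an object; FORCE is the grip in N (left out, the last holds). Time passes only in rows, so rows that do not move let the fingers close, or fill a call up. It gives the time, the measured TCP pose, the force and the opening at its end, in the units of the state.
- r.get_obs(): the state, without advancing time (a new reading comes with each control period).
- imaging.grab_frame(name): name is "scene" or "top" or "wrist"; returns a dict with "color" (384x512x3 uint8, red, green, blue), "z_map" (384x512 float32, m along the optical axis (not along the pixel's ray), 0 where there is no reading), "fx", "fy", "cx", "cy" (pixels), "world_to_cam" (4x4, takes a point from world to camera coordinates); the wrist camera has in their place "hand_eye" (4x4, takes a point from camera to tool coordinates, whose origin is the TCP and whose axes are the tool frame's). Camera axes: x right, y up, looking along -z (the intrinsics and any distortion apply to the point x, -y, -z); pixel columns grow to the right and rows downward; lengths in m; the calibration is good to about 2 mm. A picture is of the moment at which its call begins: read the wrist's pose just before it.
- r.hand_in(): hands the job in, once; it reports no verdict.
The state is a dict: "clock": time; "joints": joint angles; "qvel": joint speeds; "tau": joint torques, N m; "tcp_pos": TCP position; "orientation": TCP orientation; "contact_force": force on the tool from outside, world axes, zero at the start; "moment": the same for the moment, N m; "grip_width": finger opening in m.
Only numpy, scipy, OpenCV 4.12 (cv2) and the standard library are available. Lean on these libraries where they do the work, as an engineer would, in place of code of your own. Each camera call takes 0.05 s, during which the arm holds its last target.

TASK

Pick up the aluminium star wheel by its hub, lower it over the shaft of the green feed head and, pressing only gently, turn it by feel until the small drive pin enters one of its six holes and the wheel sits fully home, flat on the steel seat. Keep hold of the wheel until it is home, then let go and leave it; do not force it against the pin, and leave the matchboxes, spanner and oil bottle alone.

Things in the scene. Friction and masses are not known exactly. Their poses are not given: they have to be found in the camera images.
- wheel: Loose aluminium star wheel, 0.35 kg (+-20 percent), lying hub up on the board. Plate 8 mm thick with six broad teeth, 132 mm over the tips. Through plate and hub goes a six-sided bore, 22 mm across flats. Six square holes 10 mm wide go through the plate, 38 mm from the axis, 60 degrees apart, one on +x; any of them will do for the pin. Origin: centre of the underside; z up along the axis.
- hub (a point): Centre of the top of the wheel's six-sided hub (40 mm across flats), 46 mm above the wheel's underside and 38 mm above the plate's upper face. Axes as the wheel's. Hub flats face along the wheel's x axis and every 60 degrees from it: grip it with the fingers closing along one of these directions.
- seat (a point): Centre of the flat steel seat (90 mm diameter) on top of the feed head, 88 mm above the bench. A round shaft, 20 mm in diameter, stands up 50 mm from it, its last 10 mm a cone down to 10 mm diameter. When home, the wheel's origin lies at this point, in any of six positions. z up; x and y are the green housing's, not the spindle's.
- head: Fixed feed head: 150 mm square foot, green housing. A drive pin 8 mm thick, 12 mm high, top bevelled 1 mm, stands on the seat 38 mm from the shaft's axis. Seat, shaft and pin may stand at ANY angle, not in these poses: find it by eye or feel. They are braked, yield above 0.5 N m; turning them does no harm. Wheel-to-head contact forces, added up, must stay under 50 N. Origin: centre of underside.
- board: Fixed wooden board 170 mm square on which the wheel lies at the start, its top 24 mm above the bench. Origin: centre of its underside.
- matchbox_a: Closed plain matchbox 35 x 52 x 15 mm lying flat; origin at the centre of its underside. Bystander.
- matchbox_b: A second matchbox like the first. Bystander.
- spanner: Steel spanner about 160 mm long lying flat along its x axis. Bystander.
- oil: Small grey oil bottle, 44 mm diameter, 100 mm tall, standing; origin at the centre of its underside. Bystander.
There are look-alikes about, which are no part of the job. Of the things like the wheel, leave any that is brown; of the rest the larger one is meant. Several things have the shape of the head; the one meant has the colours described above.

How it is judged:
On the way, in this order (a step that is already met when the one before it is completed fails the run):
1. the wheel is held up clear of the board (height (world z) of wheel above 0.07 m and contact force between the fingers and wheel above 1 N), for 0.2 s.
2. the shaft is in the bore, wheel level and held (z of wheel in the frame of seat below 0.035 m and horizontal distance between wheel and seat below 0.004 m and angle between wheel's own z axis and vertical below 0.1 rad and contact force between the fingers and wheel above 1 N), for 0.1 s.
3. the wheel is fully home on the seat while still held (z of wheel in the frame of seat between -0.003 and 0.0025 m and horizontal distance between wheel and seat below 0.003 m and angle between wheel's own z axis and vertical below 0.04 rad and contact force between the fingers and wheel above 1 N), for 0.2 s.
At the end, for the whole second after the job is handed in: The wheel is home on the feed head: underside within 2.5 mm of the seat, within 3 mm of the shaft's axis, level within 0.04 rad, with the pin in a hole, at rest and released (z of wheel in the frame of seat between -0.003 and 0.0025 m and horizontal distance between wheel and seat below 0.003 m and angle between wheel's own z axis and vertical below 0.04 rad and linear speed of wheel below 0.01 m/s and angular speed of wheel below 0.05 rad/s and contact force between the fingers and wheel below 0.1 N); the robot touches nothing.
It fails at once if the wheel is forced against the feed head with more than 50 N (all contacts added up) (contact force between wheel and head above 50 N).
It fails at once if a bystander is moved more than 30 mm (distance of any of matchbox_a, matchbox_b, spanner, oil from where it was at the start of the episode above 0.03 m).
It also fails if it takes over 51 s, if anything falls off the work surface, if the arm or the gripper's body presses on something with over 40 N, if the wrist force passes 120 N, or if a joint passes its speed limit or range.

## Working session

There is one attempt and no reset: what is moved stays moved. The work goes in short steps, Python scripts to look and compute and a shell command to move; the robot and the scene stay as the last step left them, time stands still between calls to the robot, and variables do not carry over. Pictures are saved under pics/ and viewed, and the job is handed in when it is done.

```bash
ls; mkdir -p pics; python3 - <<'E'
from bench import r, imaging
import cv2,numpy as np
o=r.get_obs(); print({k:np.round(v,3) for k,v in o.items()})
for n in ["scene","top","wrist"]:
    f=imaging.grab_frame(n); cv2.imwrite(f"pics/{n}0.png",f["color"][:,:,::-1]); np.savez(f"pics/{n}0.npz",**f)
    print(n,[ (k,np.round(f[k],3).tolist()) for k in f if k not in("color","z_map")])
E
```

```text
pics
{'clock': np.float64(0.0), 'joints': array([-1.219,  0.478,  0.022,  1.556, -0.011,  1.109, -0.083]), 'qvel': array([0.   , 0.   , 0.   , 0.001, 0.   , 0.001, 0.   ]), 'tau': array([-0.0000e+00, -5.9644e+01,  1.6080e+00, -2.8120e+01,  1.2000e-02,
        9.0000e-03,  0.0000e+00]), 'tcp_pos': array([0.299, 0.604, 0.191]), 'orientation': array([-1.393, -0.863,  0.866]), 'contact_force': array([0.126, 0.494, 0.604]), 'moment': array([ 0.006,  0.022, -0.032]), 'grip_width': np.float64(0.086)}
scene [('fx', 352.445), ('fy', 352.445), ('cx', 255.21), ('cy', 199.045), ('world_to_cam', [[-0.529, 0.849, -0.016, 0.228], [-0.451, -0.265, 0.852, 0.14], [0.719, 0.458, 0.523, -1.375], [0.0, 0.0, 0.0, 1.0]])]
top [('fx', 493.986), ('fy', 493.986), ('cx', 252.639), ('cy', 186.522), ('world_to_cam', [[-0.021, -1.0, 0.021, 0.007], [0.987, -0.017, 0.162, -0.484], [-0.161, 0.024, 0.987, -1.305], [0.0, 0.0, 0.0, 1.0]])]
wrist [('fx', 274.775), ('fy', 274.775), ('cx', 258.362), ('cy', 189.254), ('hand_eye', [[1.0, -0.0, 0.002, 0.0], [0.002, 0.26, -0.965, -0.182], [-0.0, 0.965, 0.26, 0.067], [0.0, 0.0, 0.0, 1.0]])]
```

View pics/scene0.png

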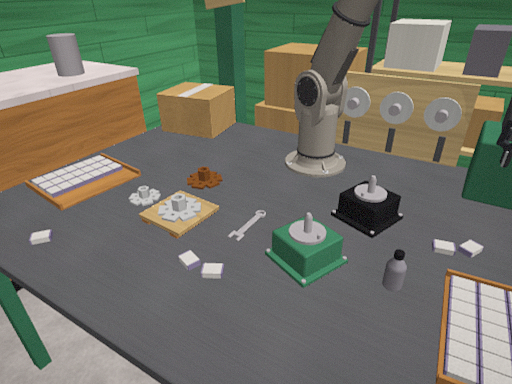

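View pics/top0.png

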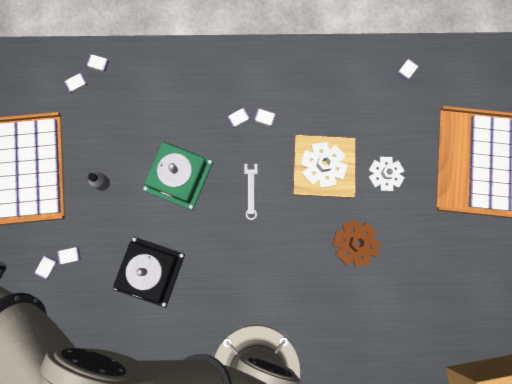

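View pics/wrist0.png

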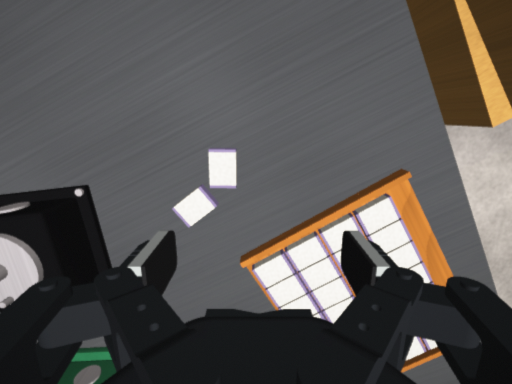

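```bash
python3 - <<'E'
from bench import r
from scipy.spatial.transform import Rotation as R
o=r.get_obs();print(R.from_rotvec(o['orientation']).as_matrix().round(3), o['clock'])
E
```

```text
[[ 0.444 -0.001 -0.896]
 [ 0.896 -0.001  0.444]
 [-0.001 -1.    -0.   ]] 0.15
```

The top view shows the aluminium wheel on the board at about (324,164), a smaller white one at (387,173), the brown one at (357,243), the green head at (175,172) and the black one at (144,272). I'll zoom in for detail.

```bash
cat > h.py <<'E'
import numpy as np,cv2
from scipy.spatial.transform import Rotation as R
def ray_plane(f,u,v,z,T=None):
    # T: world_to_cam
    T=np.array(f["world_to_cam"]) if T is None else T
    d=np.array([(u-f["cx"])/f["fx"],-(v-f["cy"])/f["fy"],-1.0])
    Rw=T[:3,:3].T; c=-Rw@T[:3,3]; d=Rw@d
    return c+d*(z-c[2])/d[2]
def proj(f,p,T=None):
    T=np.array(f["world_to_cam"]) if T is None else T
    q=T[:3,:3]@np.asarray(p)+T[:3,3]
    return f["cx"]+f["fx"]*q[0]/-q[2], f["cy"]+f["fy"]*(-q[1])/-q[2]
def wristT(f,o):
    A=np.eye(4);A[:3,:3]=R.from_rotvec(o["orientation"]).as_matrix();A[:3,3]=o["tcp_pos"]
    return np.linalg.inv(A@f["hand_eye"])
E
python3 - <<'E'
import cv2,numpy as np
from h import *
f=dict(np.load("pics/top0.npz")); c=f["color"]
a=cv2.resize(c[120:210,285:365],None,fx=6,fy=6,interpolation=cv2.INTER_CUBIC)[:540,:480]
b=cv2.resize(c[125:215,135:215],None,fx=6,fy=6,interpolation=cv2.INTER_CUBIC)
cv2.imwrite("pics/topz.png",cv2.resize(np.hstack([a,b])[:,:,::-1],(800,450)))
z=f["z_map"]
hsv=cv2.cvtColor(c,cv2.COLOR_RGB2HSV)
def blob(m,x0,y0,x1,y1,h):
    k=np.zeros_like(m);k[y0:y1,x0:x1]=m[y0:y1,x0:x1]
    ys,xs=np.nonzero(k);print(len(xs),xs.mean(),ys.mean(),ray_plane(f,xs.mean(),ys.mean(),h))
white=((hsv[...,1]<40)&(hsv[...,2]>120)).astype(np.uint8)
blob(white,296,138,353,194,.032)
blob(white,152,145,198,193,.088)
print("board wood")
wood=((hsv[...,0]>12)&(hsv[...,0]<30)&(hsv[...,1]>60)).astype(np.uint8)
k=np.zeros_like(wood);k[125:205,288:362]=wood[125:205,288:362]
pts=np.argwhere(k)[:,::-1].astype(np.float32);rr=cv2.minAreaRect(pts);print(rr,ray_plane(f,*rr[0],.024))
for (u,v) in cv2.boxPoints(rr):print(ray_plane(f,u,v,.024))
E
```

```text
1391 323.38533429187635 164.40474478792237 [ 0.54333    -0.19945408  0.032     ]
886 173.88374717832957 169.89729119638827 [0.52348246 0.20487084 0.088     ]
board wood
((324.58856201171875, 166.0210418701172), (62.28171920776367, 60.96113204956055), 2.045408248901367) [ 0.54034857 -0.20398423  0.024     ]
[ 0.4595275  -0.11146963  0.024     ]
[ 0.63210291 -0.12344412  0.024     ]
[ 0.62300614 -0.29860104  0.024     ]
[ 0.45028109 -0.28304363  0.024     ]
```

View pics/topz.png

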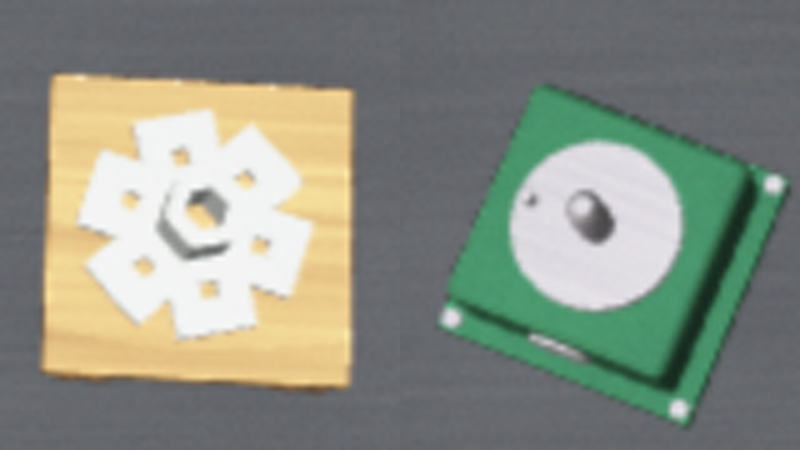

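```bash
python3 - <<'E'
from h import *
f=dict(np.load("pics/top0.npz"))
c=f["color"]
P=np.array([ray_plane(f,285+x/5-.4,120+y/5-.4,.032) for x,y in [(181,156),(246,180),(262,245),(209,289),(145,265),(130,199)]])
C=P.mean(0);d=P-C;a=np.degrees(np.arctan2(d[:,1],d[:,0]));print(C,np.linalg.norm(d[:,:2],axis=1),a,(a%60))
g=cv2.cvtColor(c,cv2.COLOR_RGB2GRAY)
hsv=cv2.cvtColor(c,cv2.COLOR_RGB2HSV)
m=((hsv[...,1]<60)&(hsv[...,2]>140)).astype(np.uint8)
k=np.zeros_like(m);k[145:195,150:200]=m[145:195,150:200]
cn=max(cv2.findContours(k,cv2.RETR_EXTERNAL,cv2.CHAIN_APPROX_NONE)[0],key=cv2.contourArea)
e=cv2.fitEllipse(cn);print(e)
S=ray_plane(f,*e[0],.088);print("seat",S)
p=ray_plane(f,135+131/5-.4,125+200/5-.4,.094)
print("pin",p,p-S,np.linalg.norm((p-S)[:2]),np.degrees(np.arctan2(*(p-S)[1::-1])))
# foot corners (white studs), housing angle
for z0 in ["scene"]:
    s=dict(np.load("pics/scene0.npz"));
    b=cv2.resize(s["color"][190:290,120:360],None,fx=3.3,fy=3.3,interpolation=cv2.INTER_CUBIC);cv2.imwrite("pics/scz.png",b[:,:,::-1])
    print(proj(s,S),proj(s,C),proj(s,p))
E
```

```text
[ 0.54435421 -0.20038062  0.032     ] [0.0381942  0.03740626 0.03870975 0.03811312 0.03740918 0.0383407 ] [   9.69067399  -51.22886477 -110.36680461 -171.26178717  129.16677616
   69.07004792] [9.69067399 8.77113523 9.63319539 8.73821283 9.16677616 9.07004792]
((173.862060546875, 169.7729949951172), (33.1194953918457, 34.2120246887207), 69.9389419555664)
seat [0.52381626 0.20492925 0.088     ]
pin [0.53698266 0.23826054 0.094     ] [0.0131664 0.0333313 0.006    ] 0.03583754579262933 68.44517562197068
(np.float64(305.6845893290967), np.float64(230.19525884110456)) (np.float64(178.35095062481258), np.float64(207.5409817007824)) (np.float64(316.3808606485307), np.float64(235.3362847511604))
```

View pics/scz.png

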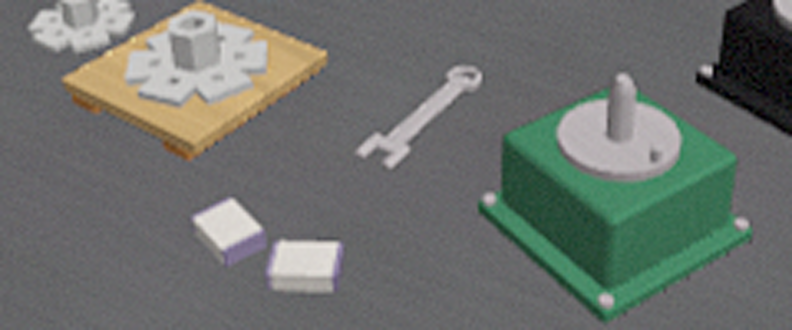

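Measured: wheel centre (0.544, -0.200), hole radius 37.4–38.7 mm against 38, holes at 9.2° mod 60. Seat (0.524, 0.205), pin at about 68° (8° mod 60), so nearly aligned already. The board measures about 173 mm against 170, which is good. Now I'll travel over to the wheel.

```bash
python3 -m jog '0 0 0 -15 -1 -14 1;0 0 0 -25 -1 -24 1;0 0 0 -25 -1 -24 1;0 0 0 -25 -1 -24 1;0 0 0 -25 -1 -24 1'; python3 -m jog '0 0 0 -25 -1 -24 1;0 0 0 -25 -1 -24 1;0 0 0 -25 -1 -24 1;0 0 0 -25 -1 -24 1;0 0 0 -25 -1 -24 1'
```

```text
clock: 0.57
tcp_pos: [0.3472, 0.4513, 0.1962]
orientation: [-1.393, -0.864, 0.865]
contact_force: [0.9, 0.0, -0.5]
grip_width: 0.0854
clock: 0.98
tcp_pos: [0.3992, 0.286, 0.2014]
orientation: [-1.392, -0.864, 0.864]
contact_force: [0.5, -0.7, -0.7]
grip_width: 0.0853
```

```bash
python3 -m jog '0 0 0 -25 -1 -24 1;0 0 0 -25 -1 -24 1;0 0 0 -25 -1 -24 1;0 0 0 -25 -1 -24 1;0 0 0 -25 -1 -24 1'; python3 -m jog '0 0 0 -25 -1 -24 1;0 0 0 -25 -1 -24 1;0 0 0 -25 -1 -24 1;0 0 0 -25 -1 -24 1;0 0 0 -12 -1 -12 1'; python3 -m jog '0 6.8 0 0 0 0 1;0 6.8 0 0 0 0 1;0 6.8 0 0 0 0 1;0 6.8 0 0 0 0 1;0 6.8 0 0 0 0 1';python3 -m jog '0 6.8 0 0 0 0 1;0 6.8 0 0 0 0 1;0 6.8 0 0 0 0 1;0 0 0 0 0 0 1;0 0 0 0 0 0 1'
```

```text
clock: 1.4
tcp_pos: [0.4512, 0.1207, 0.2066]
orientation: [-1.392, -0.864, 0.864]
contact_force: [0.3, 0.7, 0.5]
grip_width: 0.0859
clock: 1.82
tcp_pos: [0.4987, -0.0305, 0.2117]
orientation: [-1.395, -0.861, 0.861]
contact_force: [-0.5, 0.0, 0.2]
grip_width: 0.0853
clock: 2.23
tcp_pos: [0.498, -0.0259, 0.2113]
orientation: [-1.533, -0.401, 0.401]
contact_force: [-0.1, 0.7, 0.0]
grip_width: 0.085
clock: 2.65
tcp_pos: [0.4981, -0.0257, 0.2114]
orientation: [-1.567, -0.129, 0.13]
contact_force: [-0.2, -0.3, -0.2]
grip_width: 0.0855
```

```bash
cat >> h.py <<'E'
def delta(o,p,yaw):
    Rm=R.from_rotvec(o["orientation"]).as_matrix()
    cy=np.radians(yaw);T=np.array([[np.cos(cy),0,-np.sin(cy)],[np.sin(cy),0,np.cos(cy)],[0,-1,0]])
    print("yaw now",np.degrees(np.arctan2(Rm[1,0],Rm[0,0])),"tilt",np.degrees(np.arccos(-Rm[2,1])))
    print("shift mm (tool)",(Rm.T@(np.asarray(p)-o["tcp_pos"])*1000).round(1),"turn deg",np.degrees(R.from_matrix(Rm.T@T).as_rotvec()).round(2))
E
python3 - <<'E'
from bench import r,imaging
from h import *
o=r.get_obs();f=imaging.grab_frame("wrist");np.savez("pics/w1.npz",**f,o=np.r_[o["tcp_pos"],o["orientation"]])
cv2.imwrite("pics/w1.png",f["color"][:,:,::-1]);print(o["tcp_pos"],o["clock"],o["joints"].round(2))
delta(o,[.5444,-.2004,.12],9.2)
T=wristT(f,o);print(proj(f,[.5444,-.2004,.07],T))
E
```

```text
[ 0.49812688 -0.02568962  0.2113579 ] 2.65 [-0.52  0.17  0.51  1.97 -0.1   1.02  0.2 ]
yaw now 9.464439641737252 tilt 0.017424532546762385
shift mm (tool) [  16.9   91.3 -179.9] turn deg [-0.    0.26 -0.02]
(np.float64(271.47438395925906), np.float64(300.9553265316339))
```

View pics/w1.png

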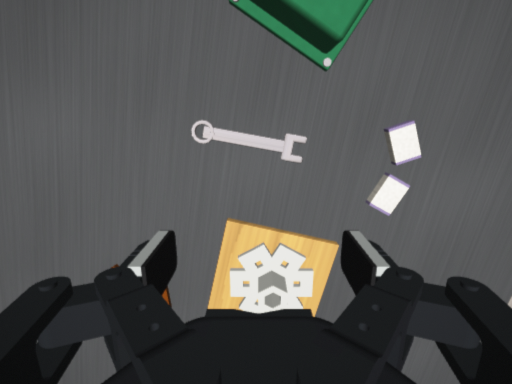

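The wrist view shows the wheel at about (272,285), its holes in line with the tool x axis, and the hub at (272,299) against a prediction of (271,301). That agrees, so I'll move above the hub.

```bash
python3 -m jog '0 0 0 3.4 10 -36 1;0 0 0 3.4 10 -36 1;0 0 0 3.4 10 -36 1;0 0 0 3.4 10 -36 1;0 0 0 3.3 10 -36 1' 60; python3 -m jog '0 0 0 0 12 0 1;0 0 0 0 12 0 1;0 0 0 0 0 0 1;0 0 0 0 0 0 1;0 0 0 0 0 0 1'
python3 - <<'E'
from bench import r,imaging
from h import *
o=r.get_obs();f=imaging.grab_frame("wrist")
cv2.imwrite("pics/w2.png",f["color"][:,:,::-1]);print(o["tcp_pos"],o["clock"],o["joints"].round(2))
delta(o,[.5444,-.2004,.042],9.2)
t=imaging.grab_frame("top")
cv2.imwrite("pics/t2.png",cv2.resize(t["color"][90:240,230:430],None,fx=4,fy=4,interpolation=cv2.INTER_CUBIC)[:,:,::-1])
E
```

```text
clock: 3.12
tcp_pos: [0.5443, -0.2022, 0.1609]
orientation: [-1.567, -0.13, 0.13]
contact_force: [1.2, 0.2, 0.7]
grip_width: 0.0853
clock: 3.53
tcp_pos: [0.5443, -0.1991, 0.1378]
orientation: [-1.566, -0.13, 0.129]
contact_force: [0.3, 0.0, -0.2]
grip_width: 0.0858
[ 0.54428421 -0.19911542  0.13782768] 3.5333 [-0.18  0.42  0.55  1.87 -0.27  0.93  0.66]
yaw now 9.429377709755576 tilt 0.04785009779500597
shift mm (tool) [-0.1 95.8 -1.4] turn deg [-0.04  0.23  0.02]
```

View pics/w2.png

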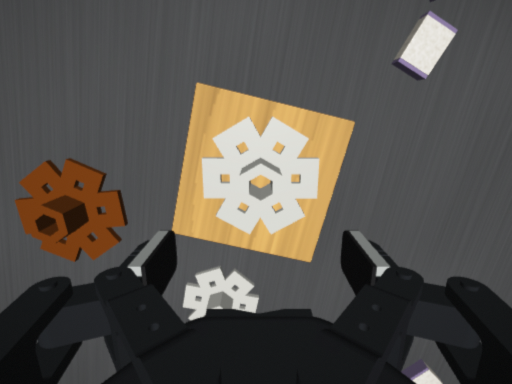

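View pics/t2.png

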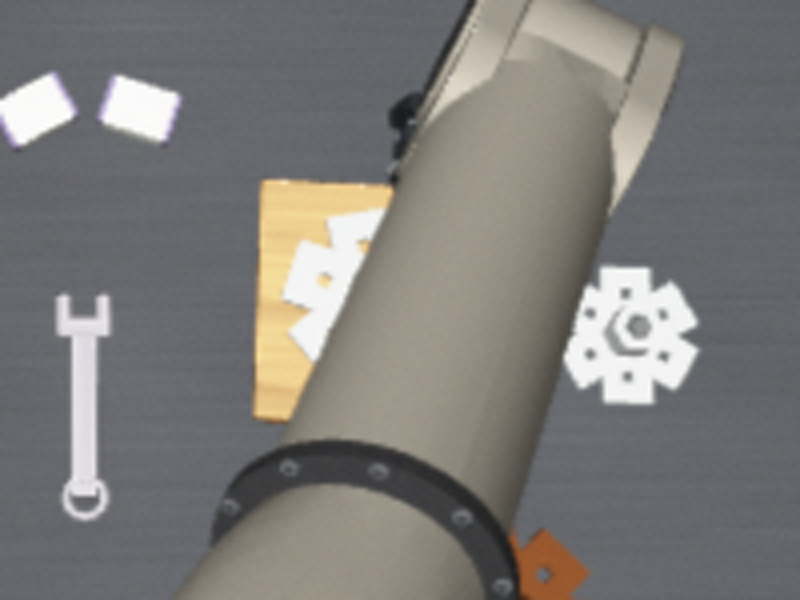

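The wrist view gives a clear sight of the wheel's six holes around (260,177). I'll measure them for the exact centre and yaw.

```bash
python3 - <<'E'
from bench import r,imaging
from h import *
o=r.get_obs();f=imaging.grab_frame("wrist");T=wristT(f,o);c=f["color"]
hsv=cv2.cvtColor(c,cv2.COLOR_RGB2HSV)
m=((hsv[...,0]>8)&(hsv[...,0]<35)&(hsv[...,1]>70)).astype(np.uint8)
n,l,s,ce=cv2.connectedComponentsWithStats(m[100:250,190:330])
P=[]
for i in range(1,n):
    if 20<s[i,4]<300:
        u,v=ce[i]+[190,100];p=ray_plane(f,u,v,.030,T);print(s[i,4],u,v,p.round(4));
        if s[i,4]<110:P.append(p)
P=np.array(P);C=P.mean(0);d=P-C;print(C,np.linalg.norm(d[:,:2],axis=1).round(4),(np.degrees(np.arctan2(d[:,1],d[:,0]))%60).round(1))
delta(o,[C[0],C[1],.042],9.2)
E
```

```text
76 241.5921052631579 146.6315789473684 [ 0.5208 -0.169   0.03  ]
77 277.8571428571429 146.66233766233768 [ 0.5584 -0.1628  0.03  ]
57 224.57894736842104 177.03508771929825 [ 0.5075 -0.2044  0.03  ]
177 259.7231638418079 180.54237288135593 [ 0.5456 -0.202   0.03  ]
56 294.5 177.0 [ 0.5821 -0.192   0.03  ]
52 242.8269230769231 205.84615384615384 [ 0.5318 -0.2336  0.03  ]
55 276.3272727272727 205.89090909090908 [ 0.5686 -0.2276  0.03  ]
[ 0.54486257 -0.19824536  0.03      ] [0.0378 0.0379 0.0379 0.0377 0.0377 0.0378] [9.5 9.1 9.3 9.5 9.8 9. ]
yaw now 9.389127848505543 tilt 0.07929861361651169
shift mm (tool) [ 0.4 96.3  1.2] turn deg [-0.01  0.19  0.08]
```

Centre is (0.545, -0.198), radius 37.8 mm and yaw 9.4°, so the tool is aligned to within 1 mm. I'll descend and grip.

```bash
python3 -m jog '0 0 0 0 24 0 1;0 0 0 0 24 0 1;0 0 0 0 24 0 1;0 0 0 0 13 0 1;0 0 0 0 8 0 1'; python3 -m jog '0 0 0 0 0 0 0;0 0 0 0 0 0 0;0 0 0 0 0 0 0;0 0 0 0 0 0 0;0 0 0 0 0 0 0' 60;python3 -m jog '0 0 0 0 0 0 0;0 0 0 0 0 0 0;0 0 0 0 0 0 0;0 0 0 0 0 0 0;0 0 0 0 0 0 0' 60
```

```text
clock: 4.1
tcp_pos: [0.5433, -0.2, 0.0433]
orientation: [-1.566, -0.126, 0.129]
contact_force: [-0.4, 0.6, -0.6]
grip_width: 0.0855
clock: 4.52
tcp_pos: [0.5447, -0.201, 0.0455]
orientation: [-1.567, -0.128, 0.125]
contact_force: [-0.6, -0.0, -0.2]
grip_width: 0.0258
clock: 4.93
tcp_pos: [0.5439, -0.2007, 0.0445]
orientation: [-1.567, -0.127, 0.127]
contact_force: [0.8, 0.8, 1.4]
grip_width: 0.0006
```

The jaws shut to zero, so the hub was not between them. I'll look.

```bash
python3 - <<'E'
from bench import r,imaging
from h import *
for n in ["wrist","scene"]:
    f=imaging.grab_frame(n);c=f["color"]
    if n=="scene": c=cv2.resize(c[100:280,60:300],None,fx=3.3,fy=3.3,interpolation=cv2.INTER_CUBIC)
    cv2.imwrite(f"pics/{n}3.png",c[:,:,::-1])
E
```

```text
(no output)
```

View pics/wrist3.png

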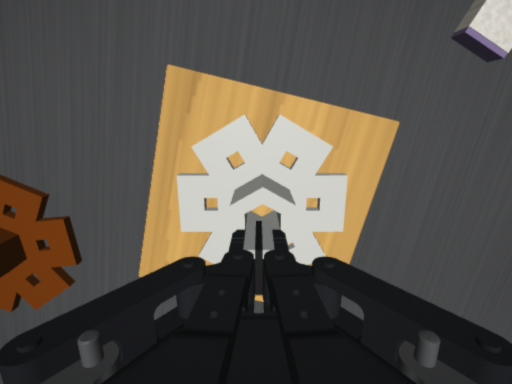

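View pics/scene3.png

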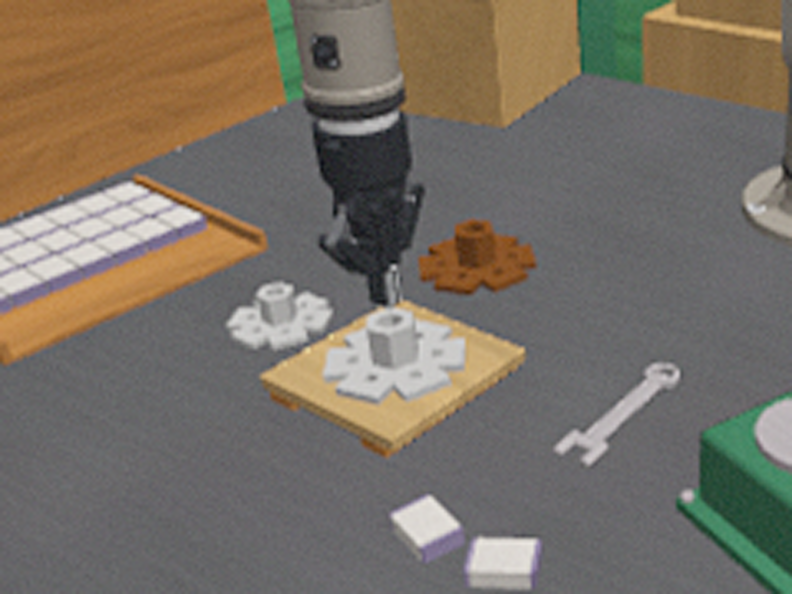

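```bash
python3 - <<'E'
from bench import r,imaging
from h import *
o=r.get_obs();print(o["tcp_pos"],o["grip_width"],o["joints"].round(3),o["clock"])
f=imaging.grab_frame("wrist");T=wristT(f,o)
print("wrist tcp px",proj(f,o["tcp_pos"],T),"hub",proj(f,[.5444,-.2,.07],T))
z=f["z_map"];print("depth tip",z[225:262:4,262].round(3),z[225:262:4,254].round(3),"hubtop region",z[215:235:3,262].round(3),"plate",z[140,262],z[190,190])
q=T@np.r_[o["tcp_pos"],1];print("tcp depth",-q[2])
def pt(f,T,u,v):
    d=f["z_map"][v,u];c=np.array([(u-f["cx"])/f["fx"]*d,-(v-f["cy"])/f["fy"]*d,-d])
    return T[:3,:3].T@(c-T[:3,3])
for u,v in [(236,190),(190,190),(260,228),(262,240),(245,250),(240,262),(275,255),(300,150)]: print(u,v,pt(f,T,u,v).round(4))
f=imaging.grab_frame("scene");T=f["world_to_cam"]
print("scene tcp px",proj(f,o["tcp_pos"]))
for u,v in [(178,196),(178,203),(176,190),(177,187),(179,180),(165,209)]: print(u,v,pt(f,T,u,v).round(4),f["color"][v,u])
E
```

```text
[ 0.54387827 -0.20072186  0.04443711] -0.0001690559821944607 [-0.117  0.546  0.481  1.933 -0.361  0.748  0.734] 5.0333
wrist tcp px (np.float64(259.72443823332355), np.float64(212.50509420580448)) hub (np.float64(260.9368485243294), np.float64(225.86585355933522))
depth tip [0.142 0.138 0.134 0.127 0.123 0.121 0.116 0.115 0.116 0.116] [0.142 0.137 0.133 0.127 0.124 0.119 0.117 0.116 0.117 0.115] hubtop region [0.215 0.211 0.146 0.143 0.139 0.135 0.134] plate 0.20085494 0.20233957
tcp depth 0.19304663361266924
236 190 [ 0.5249 -0.1891  0.0377]
190 190 [ 0.4912 -0.1963  0.0314]
260 228 [ 0.542  -0.1896  0.0981]
262 240 [ 0.5428 -0.1895  0.1118]
245 250 [ 0.5355 -0.1894  0.1238]
240 262 [ 0.5341 -0.1901  0.1325]
275 255 [ 0.5472 -0.1865  0.1298]
300 150 [ 0.5652 -0.1545  0.0315]
scene tcp px (np.float64(177.8323519745455), np.float64(203.9392879974974))
178 196 [ 0.5349 -0.2045  0.0663] [158 159 157]
178 203 [ 0.5623 -0.1797  0.0645] [163 164 161]
176 190 [ 0.5545 -0.1879  0.1016] [51 54 58]
177 187 [ 0.5485 -0.1885  0.1084] [109 112 115]
179 180 [ 0.5378 -0.1874  0.1264] [158 159 159]
165 209 [ 0.5719 -0.2281  0.0331] [176 174 173]
```

```bash
python3 - <<'E'
from bench import r,imaging
from h import *
o=r.get_obs()
def cloud(f,T):
    v,u=np.mgrid[0:384,0:512];d=f["z_map"];c=np.stack([(u-f["cx"])/f["fx"]*d,-(v-f["cy"])/f["fy"]*d,-d],-1)
    return (c-T[:3,3])@T[:3,:3], d>0
for n in ["wrist","scene"]:
    f=imaging.grab_frame(n);T=wristT(f,o) if n=="wrist" else f["world_to_cam"]
    P,ok=cloud(f,T)
    m=ok&(abs(P[...,0]-.544)<.03)&(abs(P[...,1]+.2)<.03)&(P[...,2]>.074)&(P[...,2]<.2)
    Q=P[m];
    h,e=np.histogram(Q[:,2],np.arange(.07,.2,.005));print(n,list(zip(e.round(3),h)))
    L=Q[Q[:,2]<.1];print(L.min(0),L.max(0),L.mean(0))
    if n=="scene":
        c=cv2.resize(f["color"][150:230,140:220],None,fx=7,fy=7,interpolation=cv2.INTER_CUBIC);cv2.imwrite("pics/s4.png",c[:,:,::-1])
    m=ok&(abs(P[...,0]-.544)<.03)&(abs(P[...,1]+.2)<.03)&(P[...,2]<.08)&(P[...,2]>.06);print("hub top pts",m.sum(),P[m].mean(0),np.percentile(P[m][:,2],90))
E
```

```text
wrist [(np.float64(0.07), np.int64(0)), (np.float64(0.075), np.int64(0)), (np.float64(0.08), np.int64(0)), (np.float64(0.085), np.int64(35)), (np.float64(0.09), np.int64(159)), (np.float64(0.095), np.int64(200)), (np.float64(0.1), np.int64(241)), (np.float64(0.105), np.int64(243)), (np.float64(0.11), np.int64(257)), (np.float64(0.115), np.int64(152)), (np.float64(0.12), np.int64(521)), (np.float64(0.125), np.int64(482)), (np.float64(0.13), np.int64(1283)), (np.float64(0.135), np.int64(1526)), (np.float64(0.14), np.int64(1846)), (np.float64(0.145), np.int64(615)), (np.float64(0.15), np.int64(1060)), (np.float64(0.155), np.int64(1116)), (np.float64(0.16), np.int64(1595)), (np.float64(0.165), np.int64(2328)), (np.float64(0.17), np.int64(2895)), (np.float64(0.175), np.int64(3999)), (np.float64(0.18), np.int64(3630)), (np.float64(0.185), np.int64(1457)), (np.float64(0.19), np.int64(0))]
[ 0.52848128 -0.19625203  0.08753612] [ 0.55515624 -0.18825392  0.09989723] [ 0.54140589 -0.19149639  0.09489833]
hub top pts 1887 [ 0.54456482 -0.18952051  0.06906056] 0.0705566836180673
scene [(np.float6
[... 333 characters left out ...]
.float64(0.12), np.int64(8)), (np.float64(0.125), np.int64(12)), (np.float64(0.13), np.int64(25)), (np.float64(0.135), np.int64(25)), (np.float64(0.14), np.int64(20)), (np.float64(0.145), np.int64(12)), (np.float64(0.15), np.int64(30)), (np.float64(0.155), np.int64(16)), (np.float64(0.16), np.int64(19)), (np.float64(0.165), np.int64(23)), (np.float64(0.17), np.int64(22)), (np.float64(0.175), np.int64(25)), (np.float64(0.18), np.int64(24)), (np.float64(0.185), np.int64(31)), (np.float64(0.19), np.int64(29))]
[ 0.52972453 -0.20436626  0.08376473] [ 0.55744343 -0.18443588  0.09956105] [ 0.54673612 -0.19180623  0.09352051]
hub top pts 123 [ 0.54724035 -0.19282664  0.06724183] 0.07094194155160444
```

View pics/s4.png

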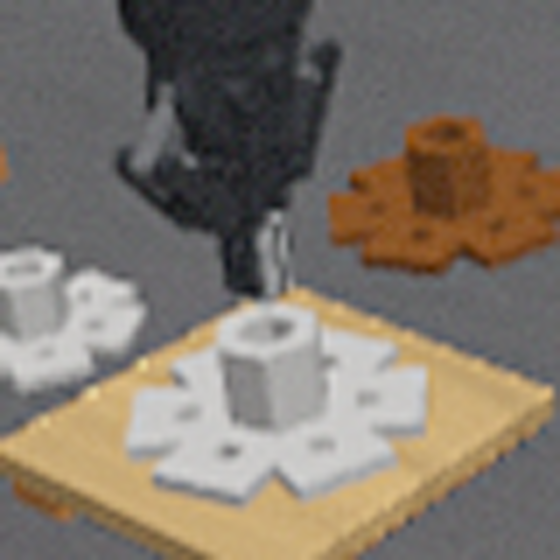

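Both cameras put the real fingertips at z ≈ 0.086, while the reported TCP is 0.0445. The reported TCP therefore lies about 42 mm beyond the fingertips (lateral position agrees), and the jaws shut above the hub, touching nothing. I'll open, and descend allowing for that.

```bash
python3 -m jog '0 0 0 0 0 0 1;0 0 0 0 0 0 1;0 0 0 0 0 0 1;0 0 0 0 0 0 1;0 0 0 0 0 0 1'; python3 -m jog '0 0 0 0 0 0 1;0 0 0 0 0 0 1;0 0 0 0 0 0 1;0 0 0 0 0 0 1;0 0 0 0 0 0 1'; python3 -m jog '0 0 0 0 10 0 1;0 0 0 0 10 0 1;0 0 0 0 10 0 1;0 0 0 0 8 0 1;0 0 0 0 6 0 1'
python3 - <<'E'
from bench import r,imaging
from h import *
o=r.get_obs();print(o["contact_force"])
for n in ["scene"]:
    f=imaging.grab_frame(n);c=f["color"]
    c=cv2.resize(c[130:240,120:240],None,fx=5,fy=5,interpolation=cv2.INTER_CUBIC)
    cv2.imwrite(f"pics/{n}5.png",c[:,:,::-1])
E
```

```text
clock: 5.65
tcp_pos: [0.5439, -0.2007, 0.0445]
orientation: [-1.567, -0.127, 0.127]
contact_force: [0.3, 0.3, -0.7]
grip_width: 0.0604
clock: 6.07
tcp_pos: [0.5439, -0.2007, 0.0445]
orientation: [-1.567, -0.127, 0.127]
contact_force: [-0.4, 0.3, -0.5]
grip_width: 0.0855
clock: 6.48
tcp_pos: [0.543, -0.2004, -0.0013]
orientation: [-1.566, -0.125, 0.128]
contact_force: [0.2, 0.4, -1.0]
grip_width: 0.0853
[ 0.16855538  0.38553625 -0.98479407]
```

View pics/scene5.png

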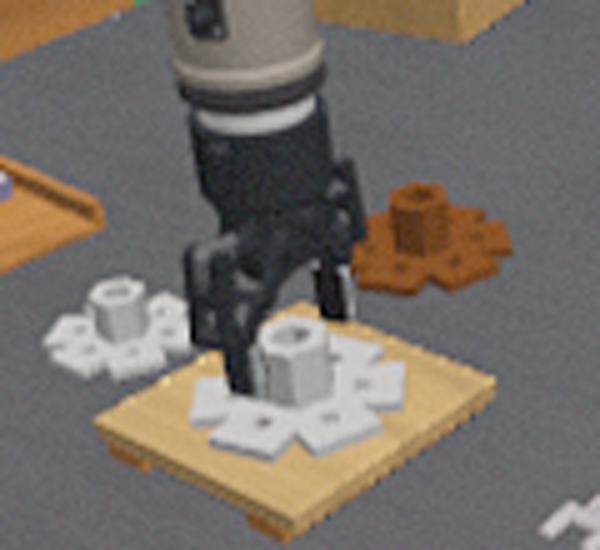

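The fingers now straddle the hub, one at (243,370) and one at (335,300). I'll close on it.

```bash
python3 -m jog '0 0 0 0 0 0 0;0 0 0 0 0 0 0;0 0 0 0 0 0 0;0 0 0 0 0 0 0;0 0 0 0 0 0 0' 60;python3 -m jog '0 0 0 0 0 0 0;0 0 0 0 0 0 0;0 0 0 0 0 0 0;0 0 0 0 0 0 0;0 0 0 0 0 0 0' 60
```

```text
clock: 6.95
tcp_pos: [0.5449, -0.201, 0.0014]
orientation: [-1.568, -0.128, 0.125]
contact_force: [1.1, -0.6, 4.2]
grip_width: 0.0393
clock: 7.37
tcp_pos: [0.5449, -0.201, 0.0014]
orientation: [-1.568, -0.128, 0.125]
contact_force: [0.7, 0.2, 6.3]
grip_width: 0.0392
```

Gripped at 39.2 mm, against 40 across flats. Lifting now.

```bash
python3 -m jog '0 0 0 0 -10 0 0;0 0 0 0 -20 0 0;0 0 0 0 -25 0 0;0 0 0 0 -25 0 0;0 0 0 0 -25 0 0'; python3 -m jog '0 0 0 0 -25 0 0;0 0 0 0 -20 0 0;0 0 0 0 0 0 0;0 0 0 0 0 0 0;0 0 0 0 0 0 0'
python3 - <<'E'
from bench import r,imaging
from h import *
o=r.get_obs();print(o["tcp_pos"],o["contact_force"],o["moment"],o["joints"].round(2))
f=imaging.grab_frame("wrist");cv2.imwrite("pics/w6.png",f["color"][:,:,::-1])
delta(o,[.5238,.2049,.15],9.2)
E
```

```text
clock: 7.78
tcp_pos: [0.5426, -0.2005, 0.1063]
orientation: [-1.567, -0.125, 0.128]
contact_force: [-0.2, -0.4, -2.4]
grip_width: 0.0389
clock: 8.2
tcp_pos: [0.5427, -0.2001, 0.1493]
orientation: [-1.566, -0.125, 0.129]
contact_force: [0.1, 1.1, -3.6]
grip_width: 0.0389
[ 0.54271077 -0.2000749   0.14928544] [ 0.06451017  1.11982914 -3.58727819] [ 0.03569998 -0.0145935  -0.05382909] [-0.19  0.4   0.56  1.86 -0.26  0.95  0.65]
yaw now 9.264166275685811 tilt 0.1380708066866652
shift mm (tool) [ 4.650e+01 -3.000e-01  4.027e+02] turn deg [-0.07  0.06 -0.12]
```

View pics/w6.png

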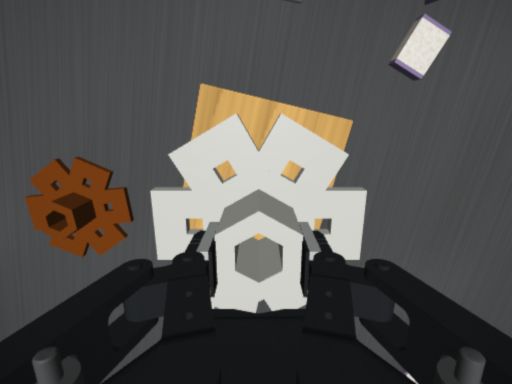

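The wheel is held level. Holes show at (226,171) and (292,171), and the bore at (259,258). I'll measure the wheel centre in the tool frame.

```bash
python3 - <<'E'
from bench import r,imaging
from h import *
o=r.get_obs()
f=imaging.grab_frame("wrist");c=f["color"];H=f["hand_eye"]
g=cv2.cvtColor(c,cv2.COLOR_RGB2HSV)
pl=((g[...,1]<30)&(g[...,2]>170)).astype(np.uint8)
inv=(1-pl)[100:320,140:380].copy()
n,l,s,ce=cv2.connectedComponentsWithStats(inv,connectivity=4)
def tool(u,v,y):
    d=np.array([(u-f["cx"])/f["fx"],-(v-f["cy"])/f["fy"],-1.0]);d=H[:3,:3]@d;p=H[:3,3]
    return (p+d*(y-p[1])/d[1])*1000
for i in range(1,n):
    if 100<s[i,4]<3000:
        u,v=ce[i]+[140,100];print(s[i,4],(u,v),tool(u,v,-.0306).round(1))
# plate depth
z=f["z_map"]
for u,v in [(260,165),(175,230),(345,230),(240,150),(285,150),(225,295),(295,295)]:
    d=z[v,u];p=H[:3,:3]@np.array([(u-f["cx"])/f["fx"]*d,-(v-f["cy"])/f["fy"]*d,-d])+H[:3,3];print(u,v,(p*1000).round(1))
# bore hex top via dark mask near (259,258)
bo=((g[...,2]<150)).astype(np.uint8)
for v in (240,258,275):print(v,g[v,205:315:4,2])
print(g[225:300:3,259,2])
E
```

```text
327 (np.float64(224.33639143730886), np.float64(171.18960244648318)) [-20.  -30.6  35.7]
326 (np.float64(291.86196319018404), np.float64(171.1993865030675)) [ 17.9 -30.6  35.7]
1802 (np.float64(258.32630410654826), np.float64(257.5460599334073)) [ -1.  -30.6 -18.1]
260 165 [ -0.  -31.8  39.4]
175 230 [-50.9 -29.6  -0.3]
345 230 [ 50.3 -31.6   0.5]
240 150 [-11.1 -30.4  47.6]
285 150 [ 13.8 -29.8  47.5]
225 295 [-22.3 -30.3 -44.8]
295 295 [ 22.5 -30.  -45.1]
240 [119 119  49 211 211 211 211 211 211 210 157 120 119 131 121 121 124 196
 211 211 211 211 211 211 205  73 118 118]
258 [189  48  12 204 211 212 210 209 107 119 118 119 119 119 121 121 121 122
 120  79 211 211 211 211 109  22 131 103]
275 [ 22  26  17 165 210 210 210 210 211 208 144 118 117 119 121 120 123 177
 210 210 210 210 210 210  44  35  17  20]
[212 212 213 218 220 133 122 121 121 120 120 121 121 121 121 121 121 121
 120 162 210 210 210 209 210]
```

```bash
python3 -m jog '0 0 0 2 0 15 0;0 0 0 4 0 30 0;0 0 0 4 0 32 0;0 0 0 4 0 32 0;0 0 0 4 0 32 0';python3 -m jog '0 0 0 4 0 32 0;0 0 0 4 0 32 0;0 0 0 4 0 32 0;0 0 0 4 0 30 0;0 0 0 2 0 15 0';python3 -m jog '0 0 0 0 0 0 0;0 0 0 0 0 0 0;0 0 0 0 0 0 0;0 0 0 0 0 0 0;0 0 0 0 0 0 0'
python3 - <<'E'
from bench import r,imaging
from h import *
o=r.get_obs();print(o["tcp_pos"],o["contact_force"],o["moment"],o["joints"].round(2))
f=imaging.grab_frame("wrist");cv2.imwrite("pics/w7.png",f["color"][:,:,::-1]);np.savez("pics/w7.npz",**f,pos=o["tcp_pos"],ori=o["orientation"])
delta(o,[.5243,.2043,.15],9.2)
E
```

```text
clock: 8.72
tcp_pos: [0.5378, -0.0574, 0.1492]
orientation: [-1.567, -0.124, 0.128]
contact_force: [0.3, 0.2, -2.9]
grip_width: 0.0392
clock: 9.13
tcp_pos: [0.5327, 0.0881, 0.149]
orientation: [-1.566, -0.129, 0.133]
contact_force: [-0.3, 0.3, -3.2]
grip_width: 0.0392
clock: 9.55
tcp_pos: [0.534, 0.0818, 0.1503]
orientation: [-1.568, -0.125, 0.125]
contact_force: [-0.7, -0.5, -2.9]
grip_width: 0.039
[0.53399141 0.08180559 0.15027046] [-0.6845013  -0.49864789 -2.87039522] [-0.01976434  0.04447309  0.00282126] [-0.67  0.33  0.5   1.95 -0.19  0.92  0.08]
yaw now 9.116223150206078 tilt 0.04171833196924787
shift mm (tool) [  9.8   0.2 122.5] turn deg [ 0.03 -0.08 -0.03]
```

View pics/w7.png

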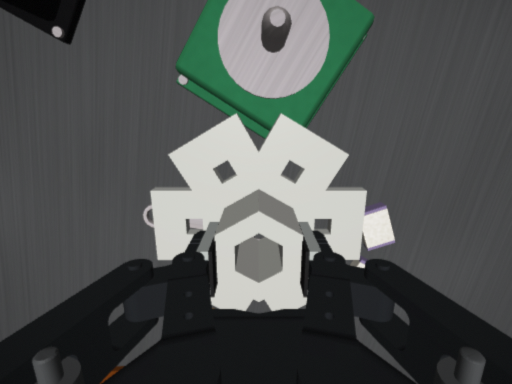

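```bash
python3 - <<'E'
from h import *
f=dict(np.load("pics/w7.npz"));o=dict(tcp_pos=f["pos"],orientation=f["ori"]);T=wristT(f,o)
c=f["color"];cv2.imwrite("pics/w7z.png",cv2.resize(c[0:110,180:380],None,fx=4,fy=4,interpolation=cv2.INTER_CUBIC)[:,:,::-1])
p=ray_plane(f,277,17,.138,T);print("tip",p)
Rm=R.from_rotvec(f["ori"]).as_matrix()
print("tip in tool",(Rm.T@(p-f["pos"])*1000).round(1))
g=cv2.cvtColor(c,cv2.COLOR_RGB2HSV);m=((g[...,1]<35)&(g[...,2]>130)).astype(np.uint8)
m[105:]=0;m[:,:200]=0;m[:,350:]=0
cn=max(cv2.findContours(m,cv2.RETR_EXTERNAL,cv2.CHAIN_APPROX_NONE)[0],key=cv2.contourArea)[:,0]
cn=cn[cn[:,1]>2]; P=np.array([ray_plane(f,u,v,.088,T)[:2] for u,v in cn.astype(float)])
A=np.c_[2*P,np.ones(len(P))];s=np.linalg.lstsq(A,(P**2).sum(1),rcond=None)[0]
print("circle",s[:2],"r",np.sqrt(s[2]+s[0]**2+s[1]**2))
q=np.r_[s[:2],.088];print("seat in tool",(Rm.T@(q-f["pos"])*1000).round(1))
E
```

```text
tip [0.52469782 0.20726829 0.138     ]
tip in tool [ 10.7  12.2 125.4]
circle [0.52488196 0.20683343] r 0.04426299042147095
seat in tool [ 10.8  62.2 124.9]
```

View pics/w7z.png

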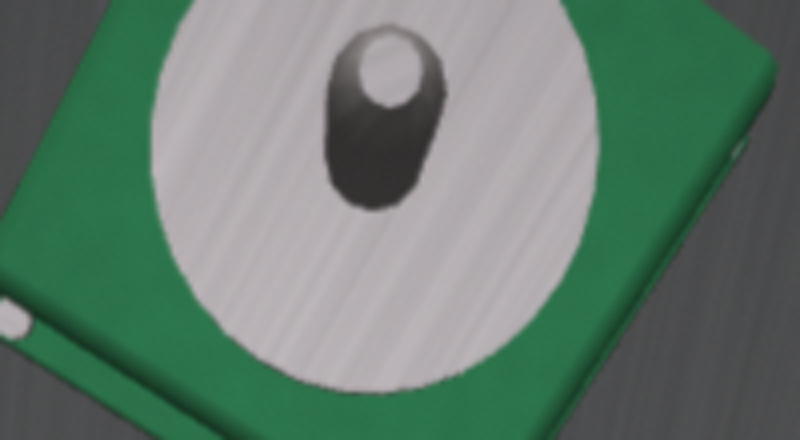

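The wrist view puts the seat at tool (10.8, 125), with circle radius 44.3 mm against 45. I'll go 35 mm nearer to bring the pin into view.

```bash
python3 -m jog '0 0 0 2.2 0 8 0;0 0 0 2.2 0 10 0;0 0 0 2.2 0 10 0;0 0 0 2.2 0 7 0;0 0 0 2.2 0 0 0';python3 -m jog '0 0 0 0 0 0 0;0 0 0 0 0 0 0;0 0 0 0 0 0 0;0 0 0 0 0 0 0;0 0 0 0 0 0 0'
python3 - <<'E'
from bench import r,imaging
from h import *
o=r.get_obs();print(o["tcp_pos"],o["contact_force"],o["moment"])
f=imaging.grab_frame("wrist");np.savez("pics/w8.npz",**f,pos=o["tcp_pos"],ori=o["orientation"])
cv2.imwrite("pics/w8z.png",cv2.resize(f["color"][0:140,170:370],None,fx=4,fy=4,interpolation=cv2.INTER_CUBIC)[:,:,::-1])
delta(o,[.5243,.2043,.15],9.2)
E
```

```text
clock: 10.02
tcp_pos: [0.5391, 0.123, 0.1503]
orientation: [-1.566, -0.13, 0.13]
contact_force: [0.6, 0.9, -3.5]
grip_width: 0.0391
clock: 10.43
tcp_pos: [0.5393, 0.1192, 0.1505]
orientation: [-1.567, -0.126, 0.126]
contact_force: [0.1, -0.2, -3.8]
grip_width: 0.0393
[0.53926674 0.11919416 0.15051207] [ 0.06700498 -0.18497376 -3.79390766] [-0.00296548 -0.0092006  -0.0228765 ]
yaw now 9.209499231026902 tilt 0.006034030132204855
shift mm (tool) [-1.2  0.5 86.4] turn deg [ 0.    0.01 -0.01]
```

View pics/w8z.png

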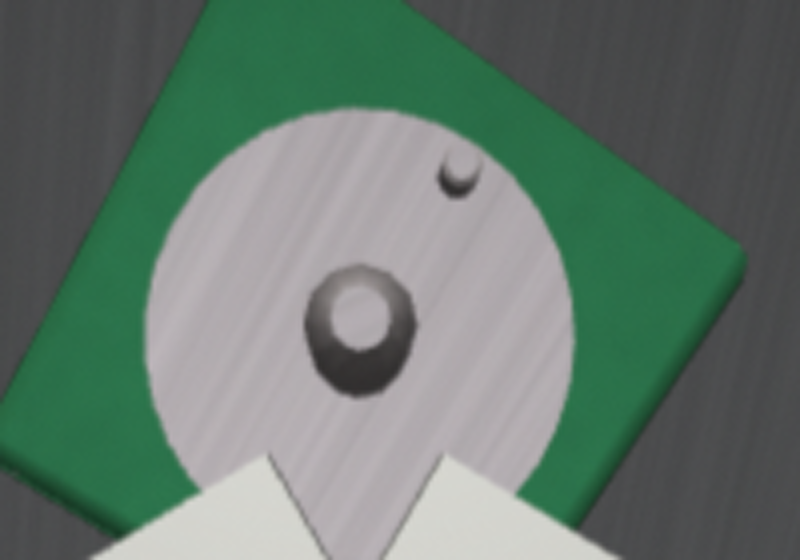

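```bash
python3 - <<'E'
from h import *
f=dict(np.load("pics/w8.npz"));o=dict(tcp_pos=f["pos"],orientation=f["ori"]);T=wristT(f,o)
Rm=R.from_rotvec(f["ori"]).as_matrix()
def tl(p):return (Rm.T@(p-f["pos"])*1000).round(1)
c=f["color"]
t=ray_plane(f,259.6,79.1,.138,T);print("tip",t,tl(t))
g=cv2.cvtColor(c,cv2.COLOR_RGB2HSV);m=((g[...,1]<35)&(g[...,2]>130)).astype(np.uint8)
m[100:]=0;m[:,:195]=0;m[:,325:]=0
cn=max(cv2.findContours(m,cv2.RETR_EXTERNAL,cv2.CHAIN_APPROX_NONE)[0],key=cv2.contourArea)[:,0]
cn=cn[cn[:,1]<97]; P=np.array([ray_plane(f,u,v,.088,T)[:2] for u,v in cn.astype(float)])
A=np.c_[2*P,np.ones(len(P))];s=np.linalg.lstsq(A,(P**2).sum(1),rcond=None)[0]
S=np.r_[s[:2],.088];print("seat",S,tl(S),"r",np.sqrt(s[2]+s[0]**2+s[1]**2))
for C in (S,t):
  for u,v in [(461,163),(459,167)]:
    p=ray_plane(f,170+u/4-.4,v/4-.4,.100,T);d=(p-C)[:2];print("pin",p,np.hypot(*d),np.degrees(np.arctan2(d[1],d[0])))
E
```

```text
tip [0.52487241 0.20707956 0.138     ] [-0.1 12.5 89.1]
seat [0.52291068 0.21925768 0.088     ] [-1.000e-01  6.250e+01  1.014e+02] r 0.03365318257218743
pin [0.53889449 0.24191387 0.1       ] 0.027726968118933597 54.79725290342224
pin [0.53864464 0.24117303 0.1       ] 0.026978509776428822 54.32382528619758
pin [0.53889449 0.24191387 0.1       ] 0.03755059773454856 68.07341555846543
pin [0.53864464 0.24117303 0.1       ] 0.0367700815016426 68.00350030435526
```

Shaft at tool (-0.1, 89.1) and pin at radius 37.6 mm (against 38), angle 68.1°. So I need about 1° clockwise. Moving over the shaft.

```bash
python3 -m jog '0 1 0 0.3 0 15 0;0 0 0 0 0 22 0;0 0 0 0 0 22 0;0 0 0 0 0 17 0;0 0 0 0 0 10 0';python3 -m jog '0 0 0 0 0 0 0;0 0 0 0 0 0 0;0 0 0 0 0 0 0;0 0 0 0 0 0 0;0 0 0 0 0 0 0'
python3 - <<'E'
from bench import r,imaging
from h import *
o=r.get_obs();print(o["tcp_pos"],o["contact_force"],o["moment"])
f=imaging.grab_frame("wrist");np.savez("pics/w9.npz",**f,pos=o["tcp_pos"],ori=o["orientation"])
cv2.imwrite("pics/w9z.png",cv2.resize(f["color"][150:320,160:360],None,fx=3.5,fy=3.5,interpolation=cv2.INTER_CUBIC)[:,:,::-1])
s=imaging.grab_frame("scene");cv2.imwrite("pics/s9z.png",cv2.resize(s["color"][130:280,240:390],None,fx=4,fy=4,interpolation=cv2.INTER_CUBIC)[:,:,::-1])
delta(o,[.5243,.2043,.15],8.1)
T=wristT(f,o);print("tip pred px",proj(f,[.5249,.2072,.138],T),proj(f,[.5238,.2049,.138],T))
E
```

```text
clock: 10.9
tcp_pos: [0.5264, 0.2074, 0.1504]
orientation: [-1.567, -0.115, 0.115]
contact_force: [0.2, 0.3, -3.6]
grip_width: 0.0393
clock: 11.32
tcp_pos: [0.5274, 0.2034, 0.1506]
orientation: [-1.568, -0.112, 0.111]
contact_force: [0.4, -0.1, -3.0]
grip_width: 0.0389
[0.52735018 0.20338231 0.15059807] [ 0.38570502 -0.11969571 -3.04458784] [-0.04152984 -0.00470557  0.00126392]
yaw now 8.136390511721824 tilt 0.019566031260046905
shift mm (tool) [-2.9  0.6  1.3] turn deg [0.02 0.04 0.01]
tip pred px (np.float64(257.12441368221596), np.float64(201.4188325166911)) (np.float64(255.22892967674753), np.float64(204.13402438862425))
```

View pics/w9z.png

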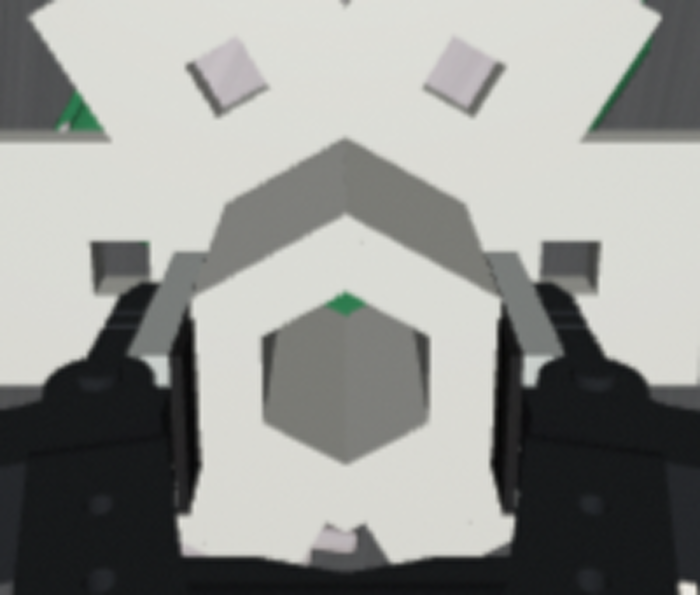

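View pics/s9z.png

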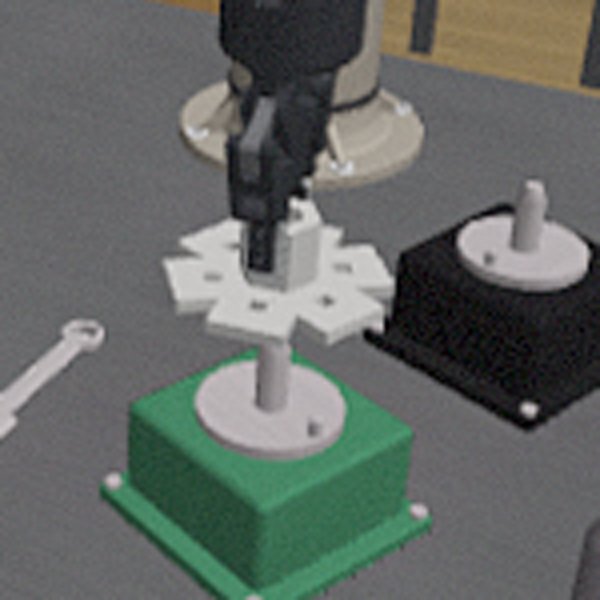

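```bash
python3 - <<'E'
from bench import r,imaging
from h import *
s=imaging.grab_frame("scene")
print("plate pred",proj(s,[.5260,.2060,.1812]),"tip pred",proj(s,[.5249,.2071,.138]),proj(s,[.5238,.2049,.138]))
print("du/d(x,y)", [np.round(np.subtract(proj(s,[.526+a,.206+b,.18]),proj(s,[.526,.206,.18]))/5,2) for a,b in ((.005,0),(0,.005))])
for k,a in enumerate(range(0,360,60)):
    t=np.radians(8.1+a);print(np.round((np.array(proj(s,[.526+.038*np.cos(t),.206+.038*np.sin(t),.1812]))-[240,130])*8,0))
c=cv2.resize(s["color"][170:245,265:365],None,fx=8,fy=8,interpolation=cv2.INTER_CUBIC);cv2.imwrite("pics/s10.png",c[:,:,::-1])
E
```

```text
plate pred (np.float64(308.0916350057555), np.float64(198.05908996249426)) tip pred (np.float64(307.57529232951157), np.float64(213.61721230790897)) (np.float64(306.91816444746723), np.float64(213.1289618046578))
du/d(x,y) [array([-0.18,  0.2 ]), array([0.4 , 0.12])]
[505. 611.]
[640. 601.]
[674. 535.]
[582. 483.]
[456. 492.]
[414. 554.]
```

View pics/s10.png

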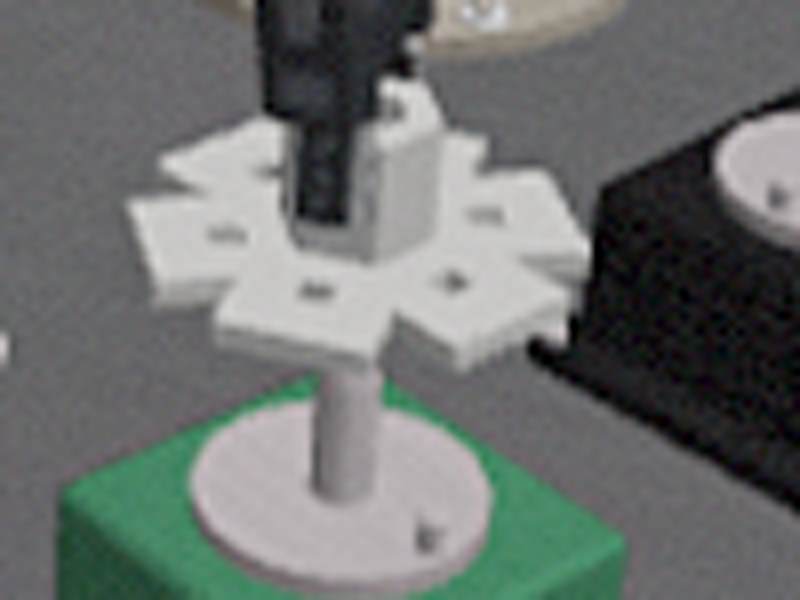

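Estimates from the wrist, top and scene cameras differ by 1–2 mm. I'll take the middle (-1.5, +0.8), use the cone as lead-in, and descend watching the force.

```bash
python3 -m jog '0 0 0 -0.8 6 0.4 0;0 0 0 -0.7 8 0.4 0;0 0 0 0 8 0 0;0 0 0 0 6 0 0;0 0 0 0 2 0 0';python3 -m jog '0 0 0 0 0 0 0;0 0 0 0 0 0 0;0 0 0 0 0 0 0;0 0 0 0 0 0 0;0 0 0 0 0 0 0'
python3 - <<'E'
from bench import r,imaging
from h import *
o=r.get_obs();print(o["tcp_pos"],o["contact_force"],o["moment"])
f=imaging.grab_frame("wrist")
cv2.imwrite("pics/w11z.png",cv2.resize(f["color"][200:320,190:330],None,fx=5,fy=5,interpolation=cv2.INTER_CUBIC)[:,:,::-1])
E
```

```text
clock: 11.88
tcp_pos: [0.5243, 0.205, 0.1188]
orientation: [-1.569, -0.111, 0.115]
contact_force: [0.7, -0.4, -3.4]
grip_width: 0.0393
clock: 12.3
tcp_pos: [0.5257, 0.2055, 0.1208]
orientation: [-1.568, -0.114, 0.113]
contact_force: [-0.2, 0.7, -2.8]
grip_width: 0.0394
[0.52567809 0.20548411 0.1208309 ] [-0.24809961  0.66445227 -2.8069446 ] [-0.04943932  0.02977023 -0.01198816]
```

View pics/w11z.png

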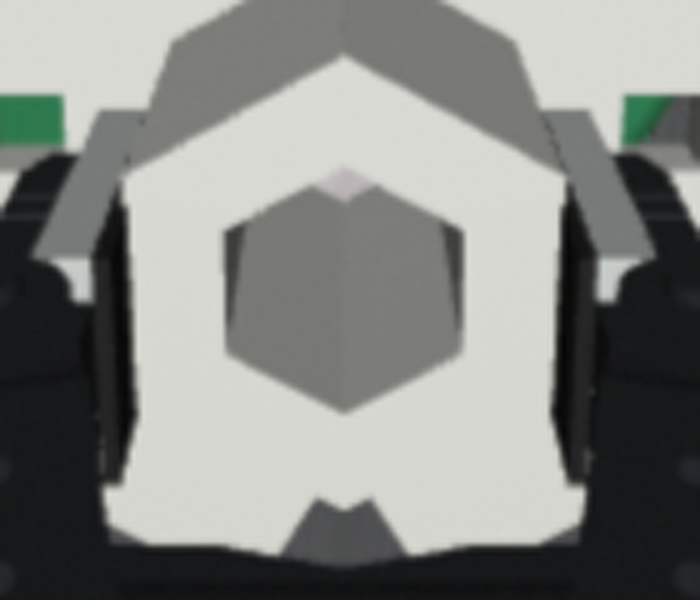

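```bash
python3 -m jog '0 0 0 0 0 -1.1 0;0 0 0 0 2 0 0;0 0 0 0 2 0 0;0 0 0 0 2 0 0;0 0 0 0 0 0 0';python3 -m jog '0 0 0 0 1.5 0 0;0 0 0 0 1.5 0 0;0 0 0 0 0 0 0;0 0 0 0 0 0 0;0 0 0 0 0 0 0'; python3 - <<'E'
from bench import r
o=r.get_obs();print(o["tcp_pos"],o["contact_force"],o["moment"])
E
```

```text
clock: 12.77
tcp_pos: [0.5252, 0.2041, 0.1139]
orientation: [-1.568, -0.112, 0.114]
contact_force: [-1.3, 0.8, -4.2]
grip_width: 0.0392
clock: 13.18
tcp_pos: [0.5256, 0.2043, 0.1115]
orientation: [-1.568, -0.113, 0.113]
contact_force: [0.7, -0.3, -3.4]
grip_width: 0.039
[0.52560683 0.20430609 0.11151306] [ 0.6699896  -0.33982576 -3.40159557] [ 0.00105539 -0.01171066 -0.02813591]
```

```bash
python3 -m jog '0 0 0 0 1.5 0 0;0 0 0 0 1.5 0 0;0 0 0 0 1 0 0;0 0 0 0 0 0 0;0 0 0 0 0 0 0';python3 -m jog '0 0 0 0 1.5 0 0;0 0 0 0 1.5 0 0;0 0 0 0 1 0 0;0 0 0 0 0 0 0;0 0 0 0 0 0 0'; python3 - <<'E'
from bench import r
o=r.get_obs();print(o["tcp_pos"],o["contact_force"],o["moment"])
E
```

```text
clock: 13.6
tcp_pos: [0.5255, 0.2043, 0.1074]
orientation: [-1.568, -0.113, 0.113]
contact_force: [0.2, 1.2, -4.1]
grip_width: 0.039
clock: 14.02
tcp_pos: [0.5255, 0.2043, 0.1034]
orientation: [-1.568, -0.113, 0.113]
contact_force: [0.5, -0.3, -3.8]
grip_width: 0.0386
[0.52552082 0.20429327 0.10340259] [ 0.45024713 -0.32620432 -3.79195126] [-0.01334892 -0.03873879  0.0661814 ]
```

```bash
python3 -m jog '0 0 0 0 1.5 0 0;0 0 0 0 1.5 0 0;0 0 0 0 1 0 0;0 0 0 0 0 0 0;0 0 0 0 0 0 0';python3 -m jog '0 0 0 0 1.5 0 0;0 0 0 0 1.5 0 0;0 0 0 0 1 0 0;0 0 0 0 0 0 0;0 0 0 0 0 0 0'; python3 - <<'E'
from bench import r,imaging
from h import *
o=r.get_obs();print(o["tcp_pos"],o["contact_force"],o["moment"])
f=imaging.grab_frame("wrist")
cv2.imwrite("pics/w12z.png",cv2.resize(f["color"][200:320,190:330],None,fx=5,fy=5,interpolation=cv2.INTER_CUBIC)[:,:,::-1])
E
```

```text
clock: 14.43
tcp_pos: [0.5255, 0.2043, 0.0994]
orientation: [-1.568, -0.113, 0.113]
contact_force: [-0.5, 0.4, -3.9]
grip_width: 0.0389
clock: 14.85
tcp_pos: [0.5255, 0.2043, 0.0954]
orientation: [-1.568, -0.113, 0.113]
contact_force: [0.2, -0.6, -3.1]
grip_width: 0.0393
[0.52548505 0.20428748 0.09539167] [ 0.18066885 -0.60326912 -3.06499563] [-0.02964765 -0.01628235  0.00173328]
```

View pics/w12z.png

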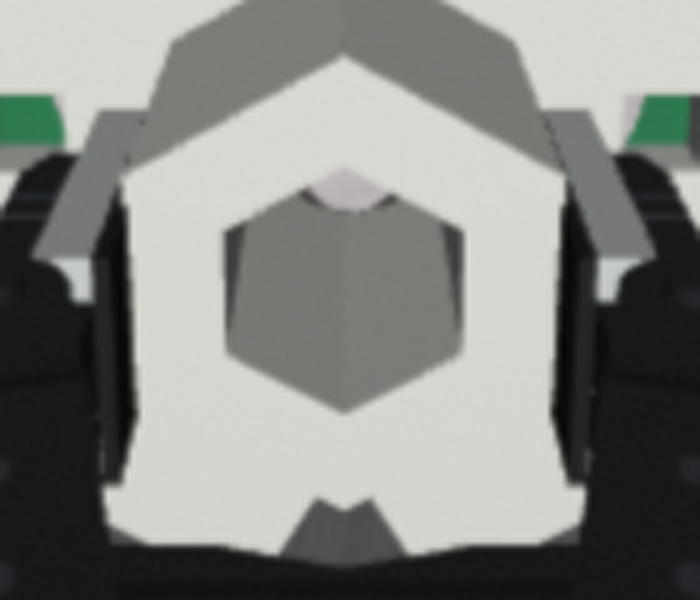

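The shaft tip shows in the bore at (348,190) zoomed, centred, and there is no contact force. Going on down.

```bash
python3 -m jog '0 0 0 0 2 0 0;0 0 0 0 2 0 0;0 0 0 0 2 0 0;0 0 0 0 0 0 0;0 0 0 0 0 0 0';python3 -m jog '0 0 0 0 2 0 0;0 0 0 0 2 0 0;0 0 0 0 2 0 0;0 0 0 0 0 0 0;0 0 0 0 0 0 0'; python3 - <<'E'
from bench import r,imaging
from h import *
o=r.get_obs();print(o["tcp_pos"],o["contact_force"],o["moment"])
E
```

```text
clock: 15.32
tcp_pos: [0.5254, 0.2043, 0.0893]
orientation: [-1.568, -0.113, 0.113]
contact_force: [-0.2, -0.0, -2.9]
grip_width: 0.0388
clock: 15.73
tcp_pos: [0.5255, 0.2043, 0.0833]
orientation: [-1.568, -0.113, 0.113]
contact_force: [0.3, 0.5, -3.0]
grip_width: 0.0392
[0.52545338 0.20431021 0.08331698] [ 0.29453622  0.47679125 -2.96192442] [-0.00777504  0.00780184  0.02503558]
```

```bash
python3 - <<'E'
from bench import r,imaging
from h import *
f=imaging.grab_frame("wrist")
cv2.imwrite("pics/w13z.png",cv2.resize(f["color"][140:240,190:330],None,fx=5.5,fy=5.5,interpolation=cv2.INTER_CUBIC)[:,:,::-1])
E
```

```text
(no output)
```

View pics/w13z.png

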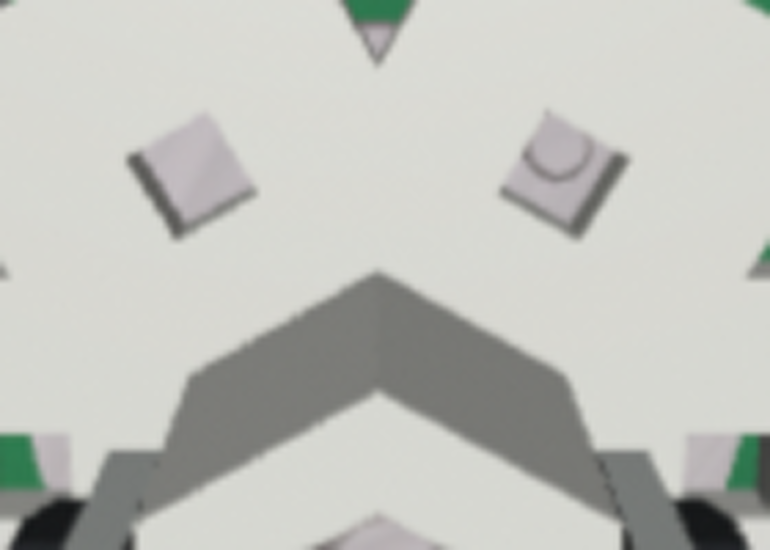

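The pin shows through the right-hand hole at (558,150). I'll check how far off centre it is.

```bash
python3 - <<'E'
from bench import r,imaging
from h import *
f=imaging.grab_frame("wrist");H=f["hand_eye"]
def tool(u,v,y):
    d=np.array([(u-f["cx"])/f["fx"],-(v-f["cy"])/f["fy"],-1.0]);d=H[:3,:3]@d;p=H[:3,3]
    return (p+d*(y-p[1])/d[1])*1000
px=lambda X,Y:(190+X/5.5-.4,140+Y/5.5-.4)
A=tool(*px(192,175),-.0306);B=tool(*px(564,175),-.0306);print(A,B)
P=tool(*px(558,150),-.0167);print("pin",P)
C=np.array([(A+B)[0]/2,(A+B)[2]/2-32.9]);d=P[[0,2]]-C;print(C,np.hypot(*d),np.degrees(np.arctan2(d[1],d[0])))
# shaft tip top disc z .138 => tool y -.0547
E
```

```text
[-19.95157673 -30.6         35.56699729] [ 18.00675552 -30.6         35.5692676 ]
pin [ 18.98584831 -16.7         35.57833526]
[-0.97241061  2.66813244] 38.48913545593416 58.76545290280363
```

The pin is about 1 mm off to +x, within hand-eye error. I'll make a small correction, then descend gently.

```bash
python3 -m jog '0 0.6 0 0.3 0 0 0;0 0 0 0 1.5 0 0;0 0 0 0 1.5 0 0;0 0 0 0 0 0 0;0 0 0 0 0 0 0';python3 -m jog '0 0 0 0 1 0 0;0 0 0 0 1 0 0;0 0 0 0 0 0 0;0 0 0 0 0 0 0;0 0 0 0 0 0 0'; python3 - <<'E'
from bench import r,imaging
from h import *
o=r.get_obs();print(o["tcp_pos"],o["contact_force"],o["moment"])
E
```

```text
clock: 16.25
tcp_pos: [0.5257, 0.2043, 0.0803]
orientation: [-1.568, -0.105, 0.105]
contact_force: [0.4, 0.0, -3.2]
grip_width: 0.0395
clock: 16.67
tcp_pos: [0.5258, 0.2043, 0.0785]
orientation: [-1.568, -0.105, 0.105]
contact_force: [0.0, 0.9, -2.5]
grip_width: 0.0389
[0.52584478 0.20431471 0.07847119] [ 0.0371501   0.90313531 -2.52252791] [ 0.03106913 -0.03541627 -0.02398422]
```

Underside at about 0.101. Continuing in 1 mm steps.

```bash
python3 -m jog '0 0 0 0 1 0 0;0 0 0 0 0 0 0;0 0 0 0 0 0 0;0 0 0 0 0 0 0;0 0 0 0 0 0 0';python3 -m jog '0 0 0 0 1 0 0;0 0 0 0 0 0 0;0 0 0 0 0 0 0;0 0 0 0 0 0 0;0 0 0 0 0 0 0'
```

```text
clock: 17.08
tcp_pos: [0.5259, 0.2043, 0.0775]
orientation: [-1.568, -0.105, 0.105]
contact_force: [-0.2, 0.4, -3.8]
grip_width: 0.0388
clock: 17.5
tcp_pos: [0.5259, 0.2043, 0.0765]
orientation: [-1.568, -0.105, 0.105]
contact_force: [-1.3, -0.6, -3.2]
grip_width: 0.0389
```

```bash
python3 -m jog '0 0 0 0 1 0 0;0 0 0 0 0 0 0;0 0 0 0 0 0 0;0 0 0 0 0 0 0;0 0 0 0 0 0 0'
```

```text
clock: 17.92
tcp_pos: [0.5259, 0.2043, 0.0755]
orientation: [-1.568, -0.105, 0.105]
contact_force: [-0.2, 0.4, -2.9]
grip_width: 0.0386
```

```bash
python3 -m jog '0 0 0 0 1 0 0;0 0 0 0 0 0 0;0 0 0 0 0 0 0;0 0 0 0 1 0 0;0 0 0 0 0 0 0'; python3 - <<'E'
from bench import r,imaging
from h import *
o=r.get_obs();print(o["tcp_pos"],o["contact_force"],o["moment"])
f=imaging.grab_frame("wrist")
cv2.imwrite("pics/w14z.png",cv2.resize(f["color"][140:300,190:330],None,fx=3.7,fy=3.7,interpolation=cv2.INTER_CUBIC)[:,:,::-1])
E
```

```text
clock: 18.33
tcp_pos: [0.5258, 0.2043, 0.0734]
orientation: [-1.568, -0.105, 0.105]
contact_force: [-0.7, -0.3, -3.3]
grip_width: 0.0393
[0.52577317 0.20433783 0.073353  ] [-0.74427565 -0.31159735 -3.34874039] [-0.02926628  0.01760293 -0.06609276]
```

View pics/w14z.png

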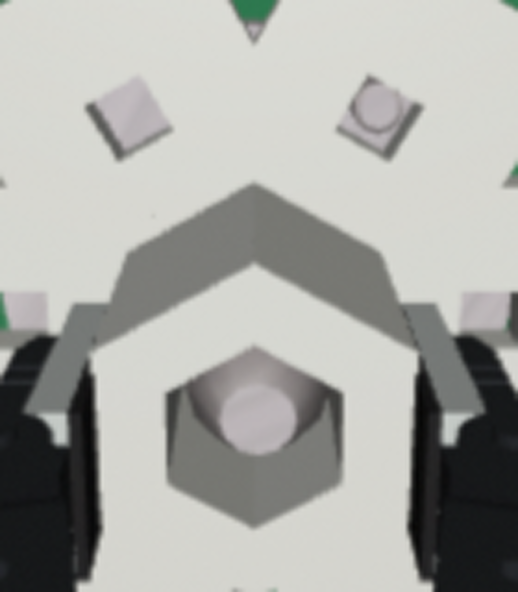

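The pin, at (378,105) in this view, stands inside the hole, and the shaft is centred in the bore at (258,418). Still no contact, so I'll continue.

```bash
python3 -m jog '0 0 0 0 1 0 0;0 0 0 0 0 0 0;0 0 0 0 0 0 0;0 0 0 0 1 0 0;0 0 0 0 0 0 0'; python3 -m jog '0 0 0 0 1 0 0;0 0 0 0 0 0 0;0 0 0 0 0 0 0;0 0 0 0 1 0 0;0 0 0 0 0 0 0'; 
```

```text
clock: 18.8
tcp_pos: [0.5258, 0.2043, 0.0714]
orientation: [-1.568, -0.105, 0.105]
contact_force: [0.1, -1.2, -3.7]
grip_width: 0.0389
clock: 19.22
tcp_pos: [0.5258, 0.2043, 0.0694]
orientation: [-1.568, -0.105, 0.105]
contact_force: [-0.5, 0.3, -3.8]
grip_width: 0.0389
```

```bash
python3 -m jog '0 0 0 0 1 0 0;0 0 0 0 0 0 0;0 0 0 0 0 0 0;0 0 0 0 0 0 0;0 0 0 0 0 0 0'; python3 -m jog '0 0 0 0 1 0 0;0 0 0 0 0 0 0;0 0 0 0 0 0 0;0 0 0 0 0 0 0;0 0 0 0 0 0 0'; 
```

```text
clock: 19.63
tcp_pos: [0.5259, 0.2043, 0.0685]
orientation: [-1.568, -0.105, 0.105]
contact_force: [0.4, -0.1, -2.3]
grip_width: 0.0389
clock: 20.05
tcp_pos: [0.5259, 0.2044, 0.0675]
orientation: [-1.568, -0.105, 0.105]
contact_force: [0.1, 0.0, -3.8]
grip_width: 0.039
```

```bash
python3 -m jog '0 0 0 0 0.8 0 0;0 0 0 0 0 0 0;0 0 0 0 0 0 0;0 0 0 0 0 0 0;0 0 0 0 0 0 0'; python3 -m jog '0 0 0 0 0.6 0 0;0 0 0 0 0 0 0;0 0 0 0 0 0 0;0 0 0 0 0 0 0;0 0 0 0 0 0 0'; 
```

```text
clock: 20.47
tcp_pos: [0.5259, 0.2043, 0.0667]
orientation: [-1.568, -0.105, 0.105]
contact_force: [0.1, -0.2, -3.0]
grip_width: 0.0394
clock: 20.88
tcp_pos: [0.5259, 0.2044, 0.0661]
orientation: [-1.568, -0.105, 0.105]
contact_force: [-0.5, 0.3, -3.5]
grip_width: 0.039
```

```bash
python3 -m jog '0 0 0 0 0.5 0 0;0 0 0 0 0 0 0;0 0 0 0 0 0 0;0 0 0 0 0 0 0;0 0 0 0 0 0 0'
```

```text
clock: 21.3
tcp_pos: [0.5259, 0.2043, 0.0656]
orientation: [-1.568, -0.105, 0.105]
contact_force: [-0.3, 0.4, -4.0]
grip_width: 0.0392
```

```bash
python3 -m jog '0 0 0 0 0.5 0 0;0 0 0 0 0 0 0;0 0 0 0 0 0 0;0 0 0 0 0 0 0;0 0 0 0 0 0 0'
```

```text
clock: 21.72
tcp_pos: [0.5259, 0.2044, 0.0654]
orientation: [-1.568, -0.105, 0.105]
contact_force: [-2.8, -0.3, 3.0]
grip_width: 0.0392
```

Contact starts at TCP z = 0.0654, exactly the height expected for home. I'll press very slightly to settle it, then check by eye before releasing.

```bash
python3 -m jog '0 0 0 0 0.3 0 0;0 0 0 0 0 0 0;0 0 0 0 0 0 0;0 0 0 0 0 0 0;0 0 0 0 0 0 0'; python3 - <<'E'
from bench import r,imaging
from h import *
o=r.get_obs();print(o["tcp_pos"],o["contact_force"],o["moment"])
f=imaging.grab_frame("wrist");s=imaging.grab_frame("scene")
a=cv2.resize(f["color"][110:310,150:370],(440,400),interpolation=cv2.INTER_CUBIC)
b=cv2.resize(s["color"][170:270,260:350],(360,400),interpolation=cv2.INTER_CUBIC)
cv2.imwrite("pics/e15.png",np.hstack([a,b])[:,:,::-1])
E
```

```text
clock: 22.13
tcp_pos: [0.5259, 0.2044, 0.0653]
orientation: [-1.568, -0.105, 0.105]
contact_force: [-3.4, -0.4, 6.8]
grip_width: 0.0388
[0.52591946 0.20437477 0.06534908] [-3.37096308 -0.37518769  6.7878686 ] [-0.26931233  0.61278011 -0.0180263 ]
```

View pics/e15.png

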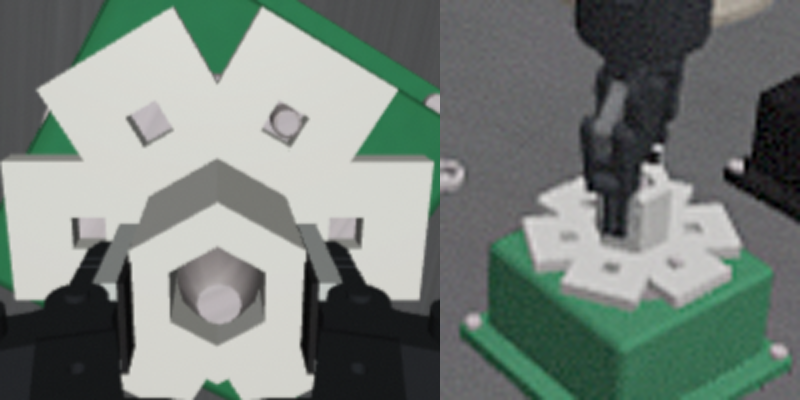

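The pin is in the hole at (287,122), and the shaft is through the bore at (217,303). The wheel lies flat on the housing in the scene view. Releasing.

```bash
python3 -m jog '0 0 0 0 0 0 0;0 0 0 0 0 0 0.5;0 0 0 0 0 0 0.7;0 0 0 0 0 0 1;0 0 0 0 0 0 1'; python3 -m jog '0 0 0 0 0 0 1;0 0 0 0 0 0 1;0 0 0 0 0 0 1;0 0 0 0 0 0 1;0 0 0 0 0 0 1'
```

```text
clock: 22.65
tcp_pos: [0.5261, 0.2044, 0.0647]
orientation: [-1.568, -0.105, 0.105]
contact_force: [-0.5, -0.1, -0.8]
grip_width: 0.077
clock: 23.07
tcp_pos: [0.5259, 0.2043, 0.0648]
orientation: [-1.568, -0.105, 0.105]
contact_force: [-0.8, -0.0, 0.3]
grip_width: 0.0853
```

```bash
python3 -m jog '0 0 0 0 -5 0 1;0 0 0 0 -10 0 1;0 0 0 0 -15 0 1;0 0 0 0 -20 0 1;0 0 0 0 -25 0 1'; python3 -m jog '0 0 0 0 -25 -10 1;0 0 0 0 -25 -25 1;0 0 0 0 0 -30 1;0 0 0 0 0 -30 1;0 0 0 0 0 -15 1';python3 -m jog '0 0 0 0 0 0 1;0 0 0 0 0 0 1;0 0 0 0 0 0 1;0 0 0 0 0 0 1;0 0 0 0 0 0 1'; python3 - <<'E'
from bench import r,imaging
from h import *
o=r.get_obs();print(o["tcp_pos"],o["contact_force"],o["moment"])
f=imaging.grab_frame("wrist");s=imaging.grab_frame("scene")
a=cv2.resize(f["color"][0:200,150:370],(440,400),interpolation=cv2.INTER_CUBIC)
b=cv2.resize(s["color"][190:280,260:350],(360,360),interpolation=cv2.INTER_CUBIC)
b=np.vstack([b,np.zeros((40,360,3),np.uint8)])
cv2.imwrite("pics/e16.png",np.hstack([a,b])[:,:,::-1])
v,u=np.mgrid[0:384,0:512];d=f["z_map"];T=wristT(f,o)
c=np.stack([(u-f["cx"])/f["fx"]*d,-(v-f["cy"])/f["fy"]*d,-d],-1);P=(c-T[:3,3])@T[:3,:3]
g=cv2.cvtColor(f["color"],cv2.COLOR_RGB2HSV)
rr=np.hypot(P[...,0]-.525,P[...,1]-.2065)
m=(d>0)&(rr>.028)&(rr<.06)&(g[...,1]<30)&(g[...,2]>170)&(P[...,2]>.08)&(P[...,2]<.12)
Q=P[m];co=np.linalg.lstsq(np.c_[Q[:,:2]-[.525,.2065],np.ones(len(Q))],Q[:,2],rcond=None)[0];print(len(Q),"plate top z, slopes",co)
E
```

```text
clock: 23.48
tcp_pos: [0.5252, 0.2039, 0.1405]
orientation: [-1.569, -0.104, 0.106]
contact_force: [-0.5, 1.0, 0.4]
grip_width: 0.0855
clock: 23.9
tcp_pos: [0.5413, 0.0911, 0.1917]
orientation: [-1.569, -0.104, 0.1]
contact_force: [-0.1, -0.8, 0.8]
grip_width: 0.0857
clock: 24.32
tcp_pos: [0.5403, 0.0968, 0.1898]
orientation: [-1.568, -0.106, 0.107]
contact_force: [0.5, -0.8, -0.6]
grip_width: 0.0855
[0.54033954 0.09676927 0.18976729] [ 0.50934335 -0.78454079 -0.61515583] [-0.02300806  0.01561064 -0.00195308]
9467 plate top z, slopes [0.00062684 0.00153127 0.09518685]
```

View pics/e16.png

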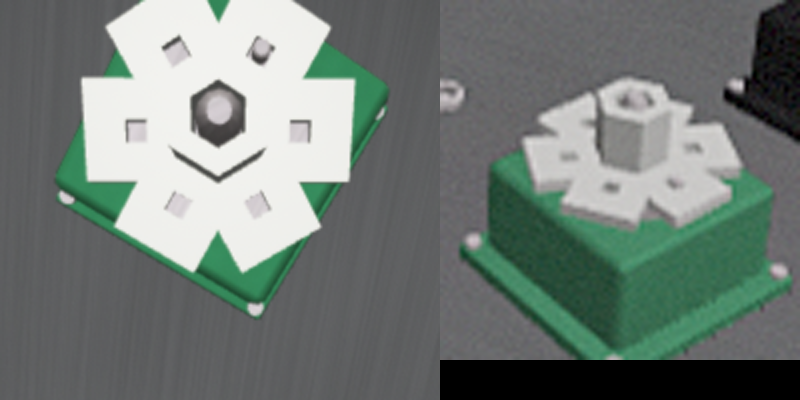

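The plate top is at 0.0952 (0.096 expected when home), the slope is under 0.002 rad, and the pin shows in the hole at (261,48). The arm is clear.

```bash
python3 -c "
from bench import r
r.hand_in()"
```

```text
the job is handed in; nothing more can be done
```

I gripped the aluminium star wheel by its hub, carried it to the green feed head and lowered it over the shaft. I corrected its angle by about 1.6° using the wrist camera. The pin then entered a hole with no measurable contact, so I never had to search for it by turning. I stopped at first contact with the seat, with peak contact around 10 N, then let go, backed off and handed in at about 24 s.

- **Last checks:** the plate top measured z = 0.0952 m (0.096 expected when home) with a tilt under 0.002 rad. The pin was visible in its hole, the shaft was through the bore, and the robot was clear with about 0 N on the tool. I did not re-measure the bystanders at the end, but nothing was touched on the way.
- **Disagreements:** the reported TCP lies about 42 mm beyond the real fingertips. My first close therefore shut on air above the hub, and I repeated it lower down. The cameras differed by 1–2 mm on the shaft and wheel positions, so I used values in between. At seating there was a small sideways force (3.4 N) and moment (0.6 N m), which was gone once I released.

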